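Tip counted cassettes into the box and stand the tray to drain

TASK

Gather all the loose tissue cassettes from the bench onto the steel pouring tray so that they can be counted together, then lift the loaded tray by its handle, carry it to the blue box on the right and tip it so that they all slide off its lip into the box together. Cassettes may enter the box only by sliding off the tipped tray; any that falls beside it goes back onto the tray and is tipped in again. Finally lean the empty tray on the white draining stand, lip down behind the kerb, underside on the rail and handle end up, let go of it, and leave the tape roll, dropper bottle and mask stack where they are.

Things in the scene. Friction and masses are not known exactly. Their poses are not given: they have to be found in the camera images.
- tray: Steel pouring tray, 156 x 128 mm, 110 to 175 g, flat on the bench. Origin at the centre of its underside; +z up, +x to the handle end. Floor 4 mm thick, slippery (pieces slide from about 10 to 16 degrees). Side walls (y = +-64 mm, 3 mm thick) and handle-end wall (x = +78 mm) reach z = 10 mm; the other end (x = -78 mm) is an open lip.
- tray_grip (a point): Gripping point of the tray's handle, an upright black plate fixed outside the end wall: 12 mm thick along tray x (from x = 78 to 90 mm), 56 mm wide along tray y, from z = 0 to 64 mm over the underside. This point is in its mid-thickness at tray x = 84 mm, y = 0, z = 46 mm. Axes as the tray's.
- tray_lip (a point): Middle of the tray's open lip, on the floor's upper face (tray x = -78 mm, z = 4 mm). Axes as the tray's.
- box: Open blue plastic parts box, fixed to the bench, 297 mm long (its y axis) x 132 mm (its x axis) x 68 mm high, walls about 3 mm, clear inside 120 x 284 mm at the bottom, floor 2 mm thick. Origin at the centre of its underside, z up. It stands to the right with a short side facing the stand and tray.
- stand: White draining stand, fixed. Origin under its centre, z up. Base 130 (x) x 140 mm, 6 mm thick; kerb 18 mm high along the front edge (stand x = -63 to -55 mm); at x = +37 mm a round steel rail, 10 mm thick, 110 mm long along y, on two posts. A tray stood lip down behind the kerb leans with its underside on the rail at about 40 degrees, handle end up, beyond the rail (+x of the stand).
- stand_rail (a point): Top of the middle of the stand's rail (stand x = 37 mm, z = 81 mm). Axes as the stand's.
- cassette0_mid (a point): Centre of a closed plastic tissue cassette (one of three to five alike, with a slotted lid), 40 mm along its x, 28 mm along its y, 14 mm high, 13 to 24 g, lying flat on the bench; absent ones read None.
- cassette1_mid (a point): Centre of a closed plastic tissue cassette (one of three to five alike, with a slotted lid), 40 mm along its x, 28 mm along its y, 14 mm high, 13 to 24 g, lying flat on the bench; absent ones read None.
- cassette2_mid (a point): Centre of a closed plastic tissue cassette (one of three to five alike, with a slotted lid), 40 mm along its x, 28 mm along its y, 14 mm high, 13 to 24 g, lying flat on the bench; absent ones read None.
- cassette3_mid (a point): Centre of a closed plastic tissue cassette (one of three to five alike, with a slotted lid), 40 mm along its x, 28 mm along its y, 14 mm high, 13 to 24 g, lying flat on the bench; absent ones read None.
- cassette4_mid (a point): Centre of a closed plastic tissue cassette (one of three to five alike, with a slotted lid), 40 mm along its x, 28 mm along its y, 14 mm high, 13 to 24 g, lying flat on the bench; absent ones read None.
- tape_roll: Bystander, loose: roll of tape lying flat, 49 mm across, 19 mm high; origin at the centre of its underside. Not to be moved.
- dropper: Bystander, loose: small white dropper bottle, 23 mm across, 82 mm high; origin at the centre of its underside. Not to be moved.
- mask_stack: Bystander, loose: stack of folded masks, 60 x 92 x 25 mm; origin at the centre of its underside. Not to be moved.
- centrifuge: Fixed obstacle: round bench centrifuge, 184 mm across, 155 mm high; origin at the centre of its underside.
- sharps_tub: Fixed obstacle: yellow sharps tub, about 160 mm across, 208 mm high; origin at the centre of its underside.
- microscope: Fixed obstacle: microscope, 389 mm high, its eyepieces reaching out over the far part of the box; origin at the centre of its foot.
- glass_screen: Fixed obstacle: upright clear glass pane, 572 mm long (its x), 10 mm thick (its y, foot rail 16 mm), 1.45 m high; origin at the middle of its lower edge.
Not all that is in view belongs to the job. What is shaped like the part that bears cassette0_mid but pink or purple is not meant. Leave any purple or turquoise look-alike of the part that bears cassette2_mid alone.

How it is judged:
By the outcome, as a careful person would: the job done as asked, in the order asked, and still so for the second after the job is handed in, with the robot touching nothing.
Of cassette0, cassette1, cassette2, cassette3, cassette4 only 3 to 5 are there at a start; the rules pass over those that are not, and their reading is None.
At some moment in a run one of cassette0, cassette1, cassette2, cassette3, cassette4 may be knocked a few centimetres aside while the robot is not near it.
It also fails if it takes over 210 s, if anything falls off the work surface, if the arm or the gripper's body presses on something with over 40 N, if the wrist force passes 120 N, or if a joint passes its speed limit or range.

ROBOT

A 6-joint arm with a two-finger parallel gripper is mounted at the origin on a cart in front of the work surface, level with it; the furniture and walls round the work are solid. World frame = base frame: x ahead of the robot, y to its left, z up, the work surface at z = 0. Lengths are in m, angles in rad, forces in N, time in s.
With the tool pointing down it reaches from about 0.25 to 0.85 m from the base axis. Payload 12.5 kg.
Tool frame: the origin (TCP) lies between the finger pads; the fingertips stand 14 mm ahead of it and the grasp point (between the pads) lies 5 mm behind it; z points along the fingers, y is the line along which they close (so a half turn about z gives the same grasp; the last joint's range is limited). The gripper opens to 93 mm and grips with 3 to 60 N. Pads are 15 mm wide; open, the fingers measure 128 mm over their backs; the gripper's body (75 mm by 188 mm) begins 65 mm behind the grasp point.
Start: joints at [1.208, 0.351, 1.652, -0, 1.139, -0.085], TCP at [0.151, 0.529, 0.233] pointing down, gripper open.
Joint ranges: [-2.75, 2.75], [-0.79, 2.1], [0.01, 2.65], [-1.57, 4.71], [0.07, 3.14], [-2.87, 2.87]. Speed limits (rad/s): [2.22, 2.22, 2.79, 3.14, 3.14, 3.14].

INTERFACE

Orientations are given as [roll, pitch, yaw] about the fixed x, y, z axes, in that order (R = Rz(yaw) Ry(pitch) Rx(roll)).
In Python, from rig import robot, fingers, status, cams, ticket, nets gives the robot as it stands. Calls block until the motion is done:
- robot.move_ptp(position, orientation): joint-space move of the TCP to a pose.
- robot.servo_line(position, rotation=None, vel=0.15, max_force=None): straight line of the TCP; rotation=None keeps the orientation; vel is the mean speed in m/s. With max_force (N) it stops when the force on the tool has changed by that much, and returns True; else False.
- robot.movej(angles): joint-space move.
- fingers.move_gripper(opening, grip_force=None): finger opening in m; grip_force is the grip in N (None keeps the last); returns when the fingers have stopped.
- robot.pause(seconds).
- robot.ik(position, orientation): joint angles nearest the present ones, or None.
- status.observe(): the state.
- cams.read_camera(name): name is "scene" or "top" or "wrist"; returns a dict with "image" (480x640x3 uint8, red, green, blue), "z_map" (480x640 float32, m along the optical axis (not along the pixel's ray), 0 where there is no reading), "intrinsics" (3x3 intrinsics, pixels), "dist" ([k1, k2, p1, p2, k3] as OpenCV has them; the pictures are not rectified), "xyz" and "rotation" of the camera in the world. Camera axes: x right, y down, z forward; pixel columns grow to the right and rows downward; lengths in m; the calibration is good to about 2 mm. A picture is of the moment at which its call begins.
A pose or a line that the arm cannot do raises robot.IKError and nothing moves.
- ticket.close_job(): hands the job in; it is judged then, once.
Trained networks look in the newest picture that a camera, given by its name, has taken for a name from the list of things; names that differ only in an ending like _2 or _b are one class to them, and where a whole thing is asked for, a point or a joint stands for the part that bears it (a point fixed in the world has none). Each returns a list of dicts, best first, with "confidence" (0 to 1); they miss things now and then, are a little off and sometimes report something else, mostly with a low value. They report only what shows in the picture. A call takes as long as a camera call. They do not tell look-alikes from the thing itself.
- nets.recognise(camera, label): "xyz" ([x, y, z] in m, in world coordinates, good to about 4 mm: the middle of the surface that is visible of it).
- nets.regions_of(camera, label): "region" (480x640 bool, what is visible of it).
- nets.landmark_of(camera, label): "xyz" ([x, y, z] in m, in world coordinates, good to about 4 mm: a listed point, or the origin of a listed thing).
The state is a dict: "t": time; "joint_positions": joint angles; "dq": joint speeds; "joint_efforts": joint torques, N m; "tcp_pos": TCP position; "orientation": TCP orientation; "force": force on the tool from outside, world axes, zero at the start; "wrist_torque": the same for the moment, N m; "grip_width": finger opening in m; "grip_force": force on a finger pad.
Only numpy, scipy, OpenCV 4.12 (cv2) and the standard library are available. Lean on these libraries where they do the work, as an engineer would, in place of code of your own. Each camera call takes 0.05 s, during which the arm holds its last target. There are 200 camera calls.

## Working session

There is one attempt and no reset: what is moved stays moved. The work goes in short steps, each a Python script; the robot and the scene stay as the last script left them, time stands still between calls to the robot, and variables do not carry over. Pictures are saved under pics/ and viewed, at most 14 in all, crops included, and the job is handed in when it is done.

```bash
ls; mkdir -p pics; python3 - <<'E'
from rig import robot, fingers, status, cams, ticket, nets
import cv2
for c in ("top","scene"):
    d=cams.read_camera(c); cv2.imwrite(f"pics/{c}0.png",d["image"][:,:,::-1])
    print(c,d["xyz"],d["rotation"],d["intrinsics"],d["dist"])
    for l in ["tray","tray_grip","tray_lip","box","stand","stand_rail","cassette0_mid","tape_roll","dropper","mask_stack","centrifuge","sharps_tub","microscope","glass_screen"]:
        print(c,l,[(r["xyz"].round(3).tolist() if hasattr(r["xyz"],'round') else r["xyz"],round(r["confidence"],2)) for r in nets.landmark_of(c,l)])
print(status.observe())
E
```

```text
pics
top [-0.04373836  0.02737044  1.22666146] [-2.63151635  0.01223327 -1.63359562] [[534.09408853   0.         314.79245185]
 [  0.         534.09408853 240.0983186 ]
 [  0.           0.           1.        ]] [-0.11346867  0.          0.          0.          0.        ]
top tray [([0.4542, 0.0896, -0.002], 0.82)]
top tray_grip [([0.4491, 0.176, 0.0453], 0.61)]
top tray_lip []
top box [([0.4275, -0.3958, 0.001], 0.84)]
top stand [([0.4632, -0.1369, 0.0033], 0.57), ([0.4278, -0.3969, -0.0005], 0.2)]
top stand_rail [([0.4547, -0.0996, 0.0836], 0.69)]
top cassette0_mid [([0.479, 0.2246, 0.0076], 0.77), ([0.3962, 0.2345, 0.006], 0.73), ([0.4794, 0.3935, 0.0067], 0.58)]
top tape_roll [([0.6767, 0.2592, -0.0025], 0.5)]
top dropper [([0.6301, -0.1903, -0.0036], 0.42)]
top mask_stack [([0.6886, 0.0775, -0.0005], 0.79)]
top centrifuge []
top sharps_tub []
top microscope []
top glass_screen []
scene [-0.53915962 -0.1863952   0.89756347] [-2.18364507 -0.00611981 -1.39245501] [[597.9670639    0.         319.03164064]
 [  0.         597.9670639  233.57227461]
 [  0.           0.           1.   
[... 867 characters left out ...]
s_screen []
{'t': 1.5, 'joint_positions': array([ 1.20840216e+00,  3.50745617e-01,  1.65179103e+00,  1.38888946e-05,
        1.13908659e+00, -8.45951439e-02]), 'dq': array([-0.00064279, -0.00113415, -0.00062487,  0.00065497,  0.00098906,
        0.00033988]), 'joint_efforts': array([ 3.72174918e-04, -4.97241211e+01, -2.85488284e+01,  6.99597923e-02,
        2.20535172e-02, -3.09430629e-05]), 'tcp_pos': array([0.15079891, 0.52891566, 0.23261097]), 'orientation': array([-3.14156325e+00, -1.51530835e-05,  2.86378782e+00]), 'force': array([ 1.32890029,  0.34819509, -0.3963774 ]), 'wrist_torque': array([ 0.00323829, -0.01746256,  0.03510496]), 'grip_force': 0.0, 'grip_width': 0.09304942727138817}
```

View pics/top0.png

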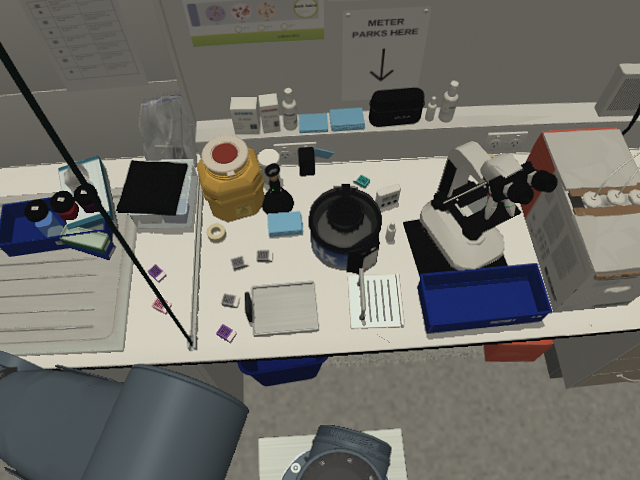

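View pics/scene0.png

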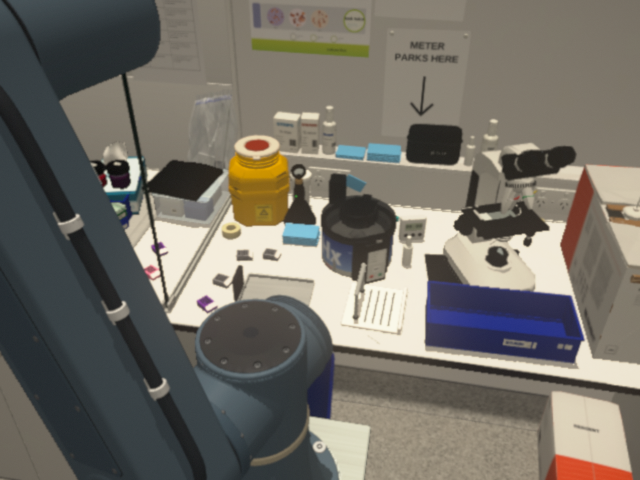

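Grey cassettes show in the top view at (238,263), (264,256) and (230,300). The look-alikes are purple at (227,333), purple and pink behind the glass at (157,272) and (161,305), and turquoise at (362,181). The grey ones fit the description. I'll measure them and confirm in an enlarged crop.

```bash
cat > h.py <<'E'
from rig import robot, fingers, status, cams, ticket, nets
import cv2, numpy as np
from scipy.spatial.transform import Rotation as R
def cloud(d):
    K,D=d["intrinsics"],np.array(d["dist"]); v,u=np.mgrid[0:480,0:640]
    n=cv2.undistortPoints(np.stack([u,v],-1).reshape(-1,1,2).astype(np.float64),K,D).reshape(480,640,2)
    z=d["z_map"]; P=np.dstack([n[...,0]*z,n[...,1]*z,z])
    Rm=np.array(d["rotation"]); Rm=R.from_euler("xyz",Rm).as_matrix() if Rm.shape==(3,) else Rm
    W=P@Rm.T+np.array(d["xyz"]); W[z==0]=np.nan
    return W
def blobs(d,zlo=.009,zhi=.022,lo=(0.25,-0.3),hi=(0.95,0.6)):
    """bodies whose top lies at cassette height: centre, size, yaw, colour"""
    W=cloud(d); m=(W[...,2]>zlo)&(W[...,2]<zhi)&(W[...,0]>lo[0])&(W[...,0]<hi[0])&(W[...,1]>lo[1])&(W[...,1]<hi[1])
    n,l,s,c=cv2.connectedComponentsWithStats(m.astype(np.uint8)); out=[]
    for i in range(1,n):
        if s[i,4]<40: continue
        k=l==i; p=W[k]; (cx,cy),(a,b),th=cv2.minAreaRect((p[:,:2]*1000).astype(np.float32))
        if a<b: a,b,th=b,a,th+90
        out.append(dict(px=c[i].round().astype(int).tolist(),n=int(s[i,4]),xy=(round(cx/1000,4),round(cy/1000,4)),med=np.median(p,0).round(3).tolist(),size=(round(a),round(b)),yaw=round((th+90)%180-90,1),rgb=d["image"][k].mean(0).round().astype(int).tolist()))
    return out
E
python3 - <<'E'
from h import *
d=cams.read_camera("top")
for b in blobs(d): print(b)
W=cloud(d)
for n,(u,v) in dict(glassnear=(190,343),g2=(195,260),g3=(199,190),rail1=(362,300),bench=(330,350),tub=(230,150),cent=(345,215),handle=(249,307),turq=(362,181),mic=(470,240),eye=(530,180)).items(): print(n,W[v,u].round(3))
for l in ["cassette1_mid"]: print([(r["xyz"],r["confidence"]) for r in nets.recognise("top",l)])
im=d["image"][:,:,::-1]
c=cv2.resize(im[170:350,140:390],None,fx=3.1,fy=3.1,interpolation=cv2.INTER_CUBIC)
cv2.imwrite("pics/crop1.png",c)
E
```

```text
{'px': [362, 158], 'n': 294, 'xy': (0.892, -0.1575), 'med': [0.892, -0.148, 0.015], 'size': (282, 13), 'yaw': -88.9, 'rgb': [103, 102, 94]}
{'px': [288, 162], 'n': 51, 'xy': (0.8912, 0.0597), 'med': [0.891, 0.06, 0.016], 'size': (51, 10), 'yaw': 87.1, 'rgb': [102, 101, 93]}
{'px': [361, 180], 'n': 127, 'xy': (0.8163, -0.1402), 'med': [0.814, -0.142, 0.015], 'size': (41, 31), 'yaw': 55.6, 'rgb': [70, 120, 111]}
{'px': [196, 261], 'n': 627, 'xy': (0.6222, 0.3081), 'med': [0.588, 0.309, 0.014], 'size': (475, 19), 'yaw': -0.2, 'rgb': [142, 141, 130]}
{'px': [168, 220], 'n': 203, 'xy': (0.7307, 0.3832), 'med': [0.71, 0.384, 0.016], 'size': (209, 101), 'yaw': -57.1, 'rgb': [132, 136, 130]}
{'px': [289, 206], 'n': 49, 'xy': (0.7476, 0.0612), 'med': [0.737, 0.062, 0.018], 'size': (57, 17), 'yaw': -23.1, 'rgb': [18, 21, 23]}
{'px': [262, 210], 'n': 71, 'xy': (0.7248, 0.1367), 'med': [0.734, 0.133, 0.016], 'size': (48, 42), 'yaw': -44.6, 'rgb': [64, 58, 44]}
{'px': [226, 218], 'n': 54, 'xy': (0.7168, 0.2361), 'med': [0.714, 0.23, 0.017], 'size': (68, 17), 'yaw': 79.8, 'rgb': [102, 84, 50]}
{'p
[... 1655 characters left out ...]
, 305], 'n': 101, 'xy': (0.4736, 0.3989), 'med': [0.476, 0.398, 0.015], 'size': (45, 23), 'yaw': 35.1, 'rgb': [163, 115, 123]}
{'px': [226, 332], 'n': 187, 'xy': (0.3972, 0.2283), 'med': [0.397, 0.229, 0.014], 'size': (41, 28), 'yaw': 55.4, 'rgb': [122, 93, 127]}
{'px': [282, 331], 'n': 159, 'xy': (0.3922, 0.0858), 'med': [0.391, 0.096, 0.013], 'size': (156, 26), 'yaw': 84.6, 'rgb': [152, 151, 139]}
glassnear [0.37  0.31  0.029]
g2 [0.597 0.311 0.014]
g3 [0.822 0.312 0.005]
rail1 [ 0.43  -0.098  0.083]
bench [ 0.34  -0.018  0.007]
tub [0.788 0.194 0.212]
cent [ 0.619 -0.073  0.154]
handle [0.438 0.166 0.064]
turq [ 0.813 -0.143  0.014]
mic [ 0.578 -0.387  0.066]
eye [ 0.554 -0.438  0.354]
[]
```

View pics/crop1.png

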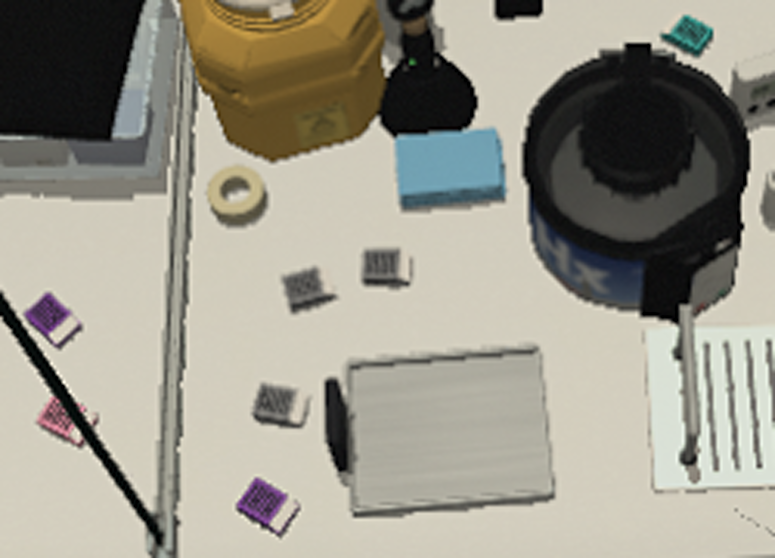

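The crop confirms it: the three grey cassettes are the targets, and the purple, pink and turquoise ones stay. Next I'll check reachability for the whole plan, then bring the arm round the near end of the glass (x≈0.34, y≈0.31) by retracting it.

```bash
cat >> h.py <<'E'
def tray_T(x,y,z,yaw,tilt):
    """tray frame; tilt>0 = lip down. rotation about tray y"""
    T=np.eye(4); T[:3,:3]=(R.from_euler("z",yaw)*R.from_euler("y",-tilt)).as_matrix(); T[:3,3]=x,y,z; return T
def tool_of(T,flip,gx=.084,gz=.041):
    Rt=T[:3,:3]@np.column_stack([[0,flip,0],[flip,0,0],[0,0,-1]])
    return (T@[gx,0,gz,1])[:3], R.from_matrix(Rt).as_euler("xyz")
def lip_at(px,py,pz,yaw,tilt,lz=0.0):
    """tray pose with the lip's point (x=-78,z=lz mm) at p"""
    T=tray_T(0,0,0,yaw,tilt); T[:3,3]=np.array([px,py,pz])-T[:3,:3]@[-.078,0,lz]; return T
E
python3 - <<'E'
from h import *
d2=180/np.pi
for f in (1,-1):
  for n,T in dict(pick=tray_T(.452,.091,0,np.pi/2+.05,0),lift=tray_T(.452,.06,.12,np.pi/2,0),tip0=lip_at(.429,-.31,.1,np.pi/2,0),tip=lip_at(.429,-.31,.1,np.pi/2,.75),lean=lip_at(.457,-.190,.01,np.pi/2,.72),leanup=lip_at(.457,-.19,.12,np.pi/2,.72)).items():
    p,o=tool_of(T,f); q=robot.ik(p,o); print(f,n,p.round(3),None if q is None else np.round(q,2))
for p,yaw in (((.09,.27,.35),2.86),((.28,.05,.35),np.pi/2),((.27,-.05,.35),0),((.598,.133,.1),0),((.481,.2186,.1),-.2)):
  q=robot.ik(p,[np.pi,0,yaw]); print(p,None if q is None else np.round(q,2))
W=cloud(cams.read_camera("top")); p=W[np.isfinite(W[...,0])]
def box(lo,hi):
  m=np.all((p>lo)&(p<hi),1); return m.sum(),p[m].min(0).round(3) if m.any() else 0,p[m].max(0).round(3) if m.any() else 0
print("centrifuge",box((.46,-.25,.1),(.7,.05,.2)),box((.46,-.25,.04),(.54,-.0,.2)))
print("micro",box((.38,-.7,.15),(.8,-.25,.45)))
W=cloud(cams.read_camera("scene")); p=W[np.isfinite(W[...,0])]
print("micro",box((.38,-.7,.15),(.8,-.25,.45)),box((.46,-.25,.04),(.54,-.0,.2)))
E
```

```text
1 pick [0.448 0.175 0.041] [ 0.28  0.53  1.96 -0.    0.65 -1.35]
1 lift [0.452 0.144 0.161] [ 0.21  0.31  1.91  0.    0.92 -1.36]
1 tip0 [ 0.429 -0.148  0.141] [-0.43  0.31  1.98  0.    0.85 -2.01]
1 tip [ 0.429 -0.219  0.24 ] [-0.83  0.48  1.62  0.48  1.63 -2.52]
1 lean [ 0.457 -0.095  0.148] [-0.62  0.52  1.82  0.59  1.32 -2.5 ]
1 leanup [ 0.457 -0.095  0.258] [-0.62  0.36  1.74  0.57  1.52 -2.37]
-1 pick [0.448 0.175 0.041] [ 0.28  0.53  1.96 -0.    0.65  1.8 ]
-1 lift [0.452 0.144 0.161] [ 0.21  0.31  1.91 -0.    0.92  1.78]
-1 tip0 [ 0.429 -0.148  0.141] [-0.43  0.31  1.98 -0.    0.85  1.14]
-1 tip [ 0.429 -0.219  0.24 ] [-0.83  0.48  1.62  0.48  1.63  0.62]
-1 lean [ 0.457 -0.095  0.148] [-0.62  0.52  1.82  0.59  1.32  0.65]
-1 leanup [ 0.457 -0.095  0.258] [-0.62  0.36  1.74  0.57  1.52  0.78]
(0.09, 0.27, 0.35) [ 1.08 -0.3   2.03  0.    1.41 -0.2 ]
(0.28, 0.05, 0.35) [ 0.01 -0.3   2.03 -0.    1.41  0.01]
(0.27, -0.05, 0.35) [-0.35 -0.33  2.05 -0.    1.42  1.22]
(0.598, 0.133, 0.1) [ 0.14  0.62  1.59 -0.    0.94  1.71]
(0.481, 0.2186, 0.1) [ 0.34  0.49  1.82 -0.    0.83  2.11]
centrifuge (np.int64(4036), array([ 0.527, -0.163,  0.1  ]), array([0.7  , 0.016, 0.164])) (np.int64(495), array([ 0.46, -0.25,  0.04]), array([ 0.54 , -0.053,  0.136]))
micro (np.int64(17283), array([ 0.387, -0.7  ,  0.15 ]), array([ 0.785, -0.301,  0.394]))
micro (np.int64(13336), array([ 0.383, -0.683,  0.15 ]), array([ 0.789, -0.301,  0.392])) (np.int64(711), array([ 0.461, -0.25 ,  0.04 ]), array([ 0.54 , -0.049,  0.135]))
```

```bash
python3 - <<'E'
from h import *
robot.movej([1.208,-.3,2.03,0,1.41,-.085])
robot.movej([-.35,-.3,2.03,0,1.41,.4])
fingers.move_gripper(.06)
s=status.observe(); print(s["t"],s["tcp_pos"])
for c in ("top","scene"):
    d=cams.read_camera(c); cv2.imwrite(f"pics/{c}1.png",d["image"][:,:,::-1])
    for b in blobs(d):
        if 20<=b["size"][1]<40 and b["size"][0]<55: print(c,b)
    W=cloud(d); r=nets.regions_of(c,"tray")
    if r:
        m=r[0]["region"]&(W[...,2]<.014)&(W[...,2]>-.01); p=W[m]
        print("tray",r[0]["confidence"],cv2.minAreaRect((p[:,:2]*1000).astype(np.float32)))
    h=W[(W[...,2]>.055)&(W[...,2]<.07)&(abs(W[...,0]-.45)<.08)&(abs(W[...,1]-.17)<.04)]; print("handle",len(h),h.mean(0) if len(h) else 0,cv2.minAreaRect((h[:,:2]*1000).astype(np.float32)) if len(h) else 0)
    h=W[(W[...,2]>.07)&(W[...,2]<.09)&(abs(W[...,0]-.457)<.07)&(abs(W[...,1]+.1)<.03)]; print("rail",len(h),cv2.minAreaRect((h[:,:2]*1000).astype(np.float32)), np.median(h,0))
    h=W[(W[...,2]>.06)&(W[...,2]<.075)&(abs(W[...,0]-.43)<.09)&(abs(W[...,1]+.39)<.17)]; print("box",len(h),cv2.minAreaRect((h[:,:2]*1000).astype(np.float32)))
    for l in("tray","tray_grip","tray_lip","stand","stand_rail","box"): print(l,[(np.round(r["xyz"],4),round(r["confidence"],2)) for r in nets.landmark_of(c,l)][:1])
    k=(W[...,2]>.2)&(W[...,1]>-.55)&(W[...,1]<-.2)&(W[...,0]>.4)&(W[...,0]<.8); print("micro",W[k].min(0),W[k][W[k][:,0].argmin()])
E
```

```text
5.4583 [ 0.28106176 -0.05311228  0.35109401]
top {'px': [361, 180], 'n': 125, 'xy': (0.8171, -0.141), 'med': [0.816, -0.142, 0.015], 'size': (41, 31), 'yaw': 54.6, 'rgb': [77, 131, 121]}
top {'px': [264, 256], 'n': 154, 'xy': (0.5987, 0.1327), 'med': [0.597, 0.133, 0.015], 'size': (40, 31), 'yaw': 83.1, 'rgb': [120, 118, 112]}
top {'px': [239, 262], 'n': 135, 'xy': (0.5841, 0.1967), 'med': [0.584, 0.199, 0.014], 'size': (37, 30), 'yaw': -73.1, 'rgb': [118, 116, 110]}
top {'px': [156, 272], 'n': 168, 'xy': (0.5693, 0.4099), 'med': [0.569, 0.409, 0.015], 'size': (44, 29), 'yaw': 43.5, 'rgb': [136, 109, 138]}
top {'px': [230, 300], 'n': 178, 'xy': (0.4814, 0.2187), 'med': [0.48, 0.218, 0.015], 'size': (40, 29), 'yaw': 76.3, 'rgb': [135, 132, 125]}
top {'px': [158, 305], 'n': 103, 'xy': (0.4731, 0.3986), 'med': [0.476, 0.397, 0.015], 'size': (45, 23), 'yaw': 35.1, 'rgb': [174, 125, 132]}
top {'px': [226, 332], 'n': 186, 'xy': (0.3975, 0.2287), 'med': [0.396, 0.228, 0.014], 'size': (42, 29), 'yaw': 54.1, 'rgb': [131, 101, 136]}
tray 0.61 ((456.2410888671875, 116.39686584472656), (136.9173
[... 1272 characters left out ...]
.7457275390625, 12.085005760192871), 1.7144474983215332)
rail 155 ((465.28656005859375, -102.13162994384766), (10.662578582763672, 123.58396911621094), 87.01012420654297) [ 0.45422575 -0.10205259  0.08020987]
box 1622 ((432.2134704589844, -393.9808349609375), (141.5843505859375, 297.7806091308594), 1.5874619483947754)
tray [(array([0.4515, 0.0913, 0.0011]), 0.65)]
tray_grip [(array([0.4485, 0.1763, 0.0431]), 0.91)]
tray_lip [(array([0.4498, 0.0145, 0.0031]), 0.64)]
stand [(array([ 0.4567, -0.1359, -0.0019]), 0.98)]
stand_rail [(array([ 0.4557, -0.0947,  0.0849]), 0.56)]
box [(array([ 0.4303, -0.3896, -0.0016]), 0.88)]
micro [ 0.48678942 -0.48005145  0.20018803] [ 0.48678942 -0.40360332  0.36569161]
  return _methods._mean(a, axis=axis, dtype=dtype,
  ret = um.true_divide(
```

View pics/top1.png

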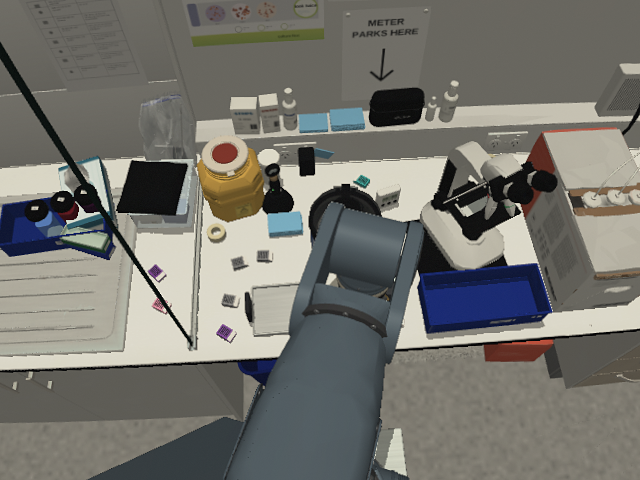

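No further grey cassette appears now that the arm is out of the way, so there are three. Picking them now, with a fresh look before each one.

```bash
cat >> h.py <<'E'
def find(near,rad=.07):
    best=None
    for c in ("top","scene"):
        for b in blobs(cams.read_camera(c)):
            g=np.ptp(b["rgb"]); dd=np.hypot(b["xy"][0]-near[0],b["xy"][1]-near[1])
            if g<28 and dd<rad and 24<=b["size"][1]<=36 and 33<=b["size"][0]<=48 and b["n"]>100:
                if best is None or dd<best[0]-.01: best=(dd,b,c)
        if best: return best[1]
def down(yaw): return [np.pi,0,yaw]
def pick(b):
    x,y=b["xy"]; yaw=np.radians(b["yaw"]); yaw=yaw%np.pi
    x+=.001
    fingers.move_gripper(.055)
    robot.move_ptp([x,y,.12],down(yaw))
    hit=robot.servo_line([x,y,.017],vel=.12,max_force=15)
    fingers.move_gripper(.0,20)
    w=status.observe()["grip_width"]
    robot.servo_line([x,y,.14],vel=.2); return hit,w,status.observe()["grip_width"]
def place(x,y,yaw,z=.022):
    robot.move_ptp([x,y,.14],down(yaw)); hit=robot.servo_line([x,y,z],vel=.12,max_force=12)
    zz=status.observe()["tcp_pos"][2]; fingers.move_gripper(.042); robot.servo_line([x,y,.14],vel=.2); return hit,zz
HOME=[-.35,-.3,2.03,0,1.41,.4]
E
python3 - <<'E'
from h import *
C=np.array([.452,.091]); yaw=np.radians(91)
ux=np.array([np.cos(yaw),np.sin(yaw)])
b=find((.481,.219)); print(b)
print(pick(b)); t=C+ux*.050; print(place(*t,yaw))
robot.movej(HOME)
s=status.observe(); print(s["t"],s["force"])
d=cams.read_camera("top"); cv2.imwrite("pics/p1.png",cv2.resize(d["image"][220:350,190:350,::-1],None,fx=4,fy=4))
for b in blobs(d):
    if 20<=b["size"][1]<40 and b["size"][0]<55: print(b["px"],b["xy"],b["yaw"],b["size"],b["rgb"])
E
```

```text
{'px': [230, 300], 'n': 180, 'xy': (0.4815, 0.2185), 'med': [0.48, 0.218, 0.015], 'size': (42, 30), 'yaw': 76.9, 'rgb': [134, 132, 124]}
(False, 0.028032579774088115, 0.02788191830599245)
(True, np.float64(0.021082903806308607))
14.45 [ 0.45146745 -0.90825542  0.51641027]
[361, 180] (0.8159, -0.1408) 54.6 (40, 32) [76, 130, 121]
[264, 256] (0.5978, 0.1334) 82.9 (39, 30) [122, 119, 113]
[239, 262] (0.5828, 0.1965) -76.5 (37, 31) [118, 115, 109]
[156, 272] (0.5698, 0.4101) 45.4 (45, 29) [134, 106, 137]
[158, 306] (0.4728, 0.3975) 35.1 (46, 22) [173, 123, 130]
[226, 332] (0.3967, 0.2281) 56.8 (40, 28) [129, 100, 135]
```

View pics/p1.png

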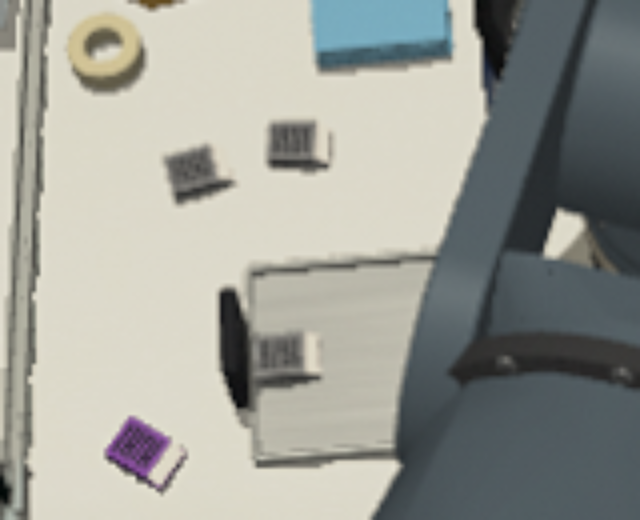

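The first cassette sits on the tray by the handle wall (crop pixel 285,355). The purple look-alike and the tape roll haven't moved. Next, the other two.

```bash
python3 - <<'E'
from h import *
C=np.array([.452,.091]); yaw=np.radians(91); ux=np.array([np.cos(yaw),np.sin(yaw)])
for near,s in (((.5835,.197),.003),((.598,.133),-.040)):
    b=find(near); print(b)
    r=pick(b); print(r)
    if r[2]<.02: print("MISS"); break
    print(place(*(C+ux*s),yaw)); robot.movej(HOME)
robot.movej([-1.2,-.3,2.03,0,1.41,.4])
s=status.observe(); print(s["t"])
d=cams.read_camera("top"); cv2.imwrite("pics/p3.png",cv2.resize(d["image"][180:350,190:410,::-1],None,fx=3.4,fy=3.4))
W=cloud(d)
for b in blobs(d):
    if 12<=b["size"][1]<60 and b["size"][0]<65 and .35<b["xy"][0]<.7 and b["xy"][1]<.3: print(b["px"],b["xy"],b["yaw"],b["size"],b["rgb"])
for c in ("top","scene"):
    W=cloud(d if c=="top" else cams.read_camera(c))
    h=W[(W[...,2]>.055)&(W[...,2]<.07)&(abs(W[...,0]-.45)<.08)&(abs(W[...,1]-.17)<.04)]; print("handle",len(h),cv2.minAreaRect((h[:,:2]*1000).astype(np.float32)))
    h=W[(W[...,2]>.074)&(W[...,2]<.09)&(abs(W[...,0]-.457)<.06)&(abs(W[...,1]+.1)<.02)]; print("rail",len(h),cv2.minAreaRect((h[:,:2]*1000).astype(np.float32)), np.median(h,0))
    for z0,z1,n in ((.003,.014,"base"),(.0145,.022,"kerb")):
        h=W[(W[...,2]>z0)&(W[...,2]<z1)&(abs(W[...,0]-.457)<.085)&(W[...,1]<-.06)&(W[...,1]>-.22)]; print(n,len(h),cv2.minAreaRect((h[:,:2]*1000).astype(np.float32)))
    for l in("tray","tray_grip","tray_lip","stand","stand_rail"): print(l,[(np.round(r["xyz"],4),round(r["confidence"],2)) for r in nets.landmark_of(c,l)][:1])
E
```

```text
{'px': [239, 263], 'n': 144, 'xy': (0.5838, 0.1972), 'med': [0.581, 0.199, 0.014], 'size': (36, 32), 'yaw': -77.7, 'rgb': [111, 109, 104]}
(False, 0.02751071277429415, 0.028179935728174572)
(False, np.float64(0.02227552716752367))
{'px': [264, 256], 'n': 153, 'xy': (0.5975, 0.1327), 'med': [0.597, 0.133, 0.014], 'size': (41, 31), 'yaw': 89.1, 'rgb': [124, 121, 115]}
(False, 0.02800512791546867, 0.028585804508683185)
(False, np.float64(0.02216007844049068))
33.0417
[216, 233] (0.6749, 0.2575) 4.9 (49, 47) [171, 161, 126]
[356, 297] (0.4727, -0.0928) -14.9 (50, 23) [224, 229, 219]
[401, 320] (0.4018, -0.193) -8.7 (31, 16) [202, 201, 188]
handle 117 ((450.1253662109375, 169.7342987060547), (54.60678482055664, 12.337384223937988), 1.5659161806106567)
rail 177 ((459.4837341308594, -100.71814727783203), (10.273964881896973, 104.48284149169922), 87.80612182617188) [ 0.45732322 -0.10046317  0.0820473 ]
base 2797 ((456.9083251953125, -140.02560424804688), (169.66139221191406, 159.70936584472656), 0.004727823659777641)
kerb 174 ((463.92138671875, -135.11839294433594), (133.1990203857422, 152.4
[... 182 characters left out ...]
74)]
stand [(array([ 0.4622, -0.1324,  0.0045]), 0.71)]
stand_rail [(array([ 0.4555, -0.0978,  0.0825]), 0.72)]
handle 0 ((0.0, 0.0), (0.0, 0.0), 0.0)
rail 153 ((456.9071350097656, -101.7490234375), (9.945258140563965, 108.92132568359375), 88.03583526611328) [ 0.45209243 -0.10216376  0.08021542]
base 2358 ((456.7930603027344, -139.79574584960938), (159.5237579345703, 169.2460174560547), 89.54428100585938)
kerb 204 ((464.2475280761719, -135.47242736816406), (131.99346923828125, 154.58924865722656), 87.70301818847656)
tray []
tray_grip []
tray_lip [(array([0.4553, 0.0145, 0.0021]), 0.76)]
stand [(array([ 0.4583, -0.1333, -0.003 ]), 0.89)]
stand_rail [(array([ 0.4554, -0.0946,  0.0811]), 0.79)]
```

View pics/p3.png

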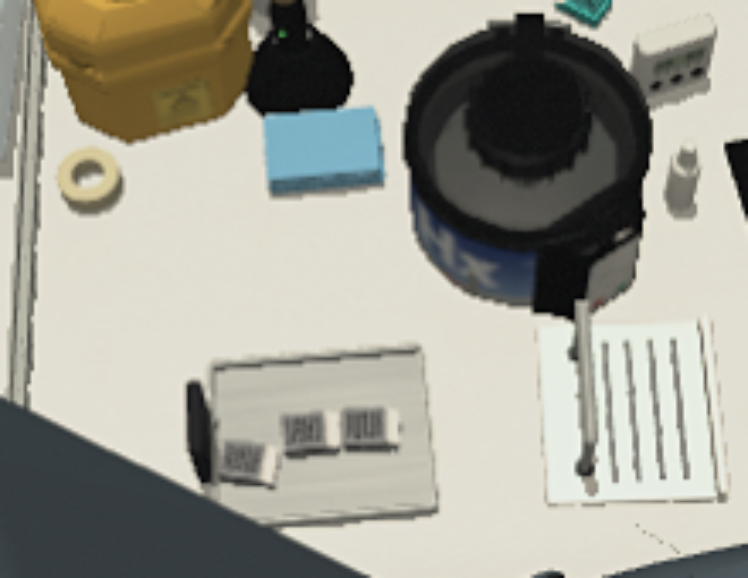

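All three are on the tray. One was nudged to crop (248,462) but is still inside the walls. Next: grip the handle, lift with the lip slightly up, and check before carrying.

```bash
cat >> h.py <<'E'
def go(T,vel=.12,**k):
    p,o=tool_of(T,-1); return robot.servo_line(p,o,vel=vel,**k)
E
python3 - <<'E'
from h import *
y=np.radians(91.5); g=np.array([.450,.1725]); c=g-.084*np.array([np.cos(y),np.sin(y)])
T=tray_T(*c,0,y,0); robot.movej(HOME)
fingers.move_gripper(.05)
T2=T.copy(); T2[2,3]=.10; p,o=tool_of(T2,-1); robot.move_ptp(p,o)
print(np.round(status.observe()["joint_positions"],2), go(T,max_force=15))
fingers.move_gripper(0,55); s=status.observe(); print(s["grip_width"],s["grip_force"],s["force"])
T=tray_T(*c,.002,y,0); T=tray_T(*c,.03,y,-.05); go(T,.04)
T=tray_T(*c,.19,y,-.07); go(T,.12)
robot.pause(.3); s=status.observe(); print(s["t"],s["grip_width"],s["force"],s["wrist_torque"],np.round(s["joint_positions"],2))
d=cams.read_camera("scene"); cv2.imwrite("pics/lift.png",d["image"][:,:,::-1])
d=cams.read_camera("top");W=cloud(d)
k=(W[...,0]>.47)&(W[...,0]<.56)&(W[...,1]<0)&(W[...,1]>-.19)&(W[...,2]>.095)&(W[...,2]<.17);p=W[k]; print("cent near",p[p[:,0].argsort()[:5]] if len(p) else 0)
E
```

```text
[ 0.27  0.35  1.91 -0.    0.88  1.81] False
0.011658730830580845 55.0003981590271 [-0.3264544   0.53767554  1.28639505]
40.7167 0.011910065273680633 [-0.00985588  0.19012976 -1.78082828] [0.17797133 0.19662408 0.07416991] [ 0.31  0.25  1.81 -0.08  1.1   1.89]
cent near [[ 0.52694288 -0.10435929  0.10090787]
 [ 0.52720601 -0.10475528  0.0951427 ]
 [ 0.52760148 -0.10351985  0.1151313 ]
 [ 0.5281213  -0.10602023  0.11380102]
 [ 0.52839723 -0.10403063  0.10843916]]
```

View pics/lift.png

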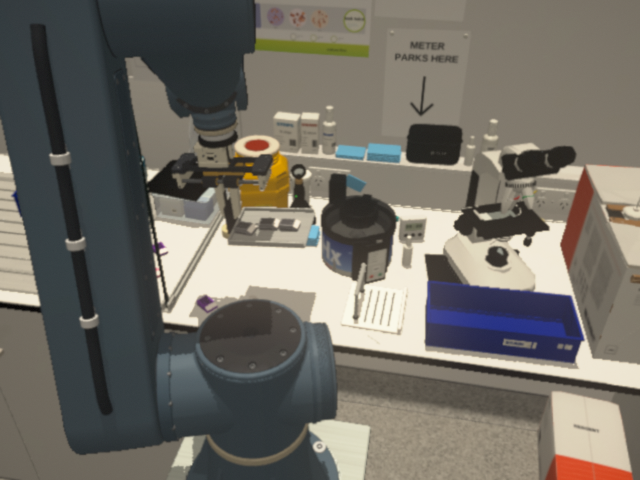

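The tray is up and holds all three cassettes (around pixel 245–295, 225). Carry it to the box and tip.

```bash
python3 - <<'E'
from h import *
y=np.pi/2
go(tray_T(.43,.06,.19,y,-.07),.1)
go(lip_at(.43,-.285,.19,y,-.07),.15)
s=status.observe(); print(s["t"],s["force"],s["wrist_torque"])
d=cams.read_camera("scene"); cv2.imwrite("pics/over.png",d["image"][180:400,330:620,::-1])
go(lip_at(.43,-.285,.105,y,-.05),.08)
go(lip_at(.43,-.285,.092,y,.10),.08)
go(lip_at(.43,-.285,.086,y,.52),.10)
robot.pause(1.0); s=status.observe(); print(s["t"],s["force"],s["wrist_torque"])
d=cams.read_camera("scene"); cv2.imwrite("pics/tip.png",cv2.resize(d["image"][150:420,300:640,::-1],None,fx=2.2,fy=2.2))
E
```

```text
43.25 [-0.40117169  0.31087483 -1.49687989] [0.10637526 0.1655739  0.01492311]
46.6083 [-0.07877597  0.4595833  -0.65554936] [-0.32721877  0.12289422 -0.00571573]
```

View pics/tip.png

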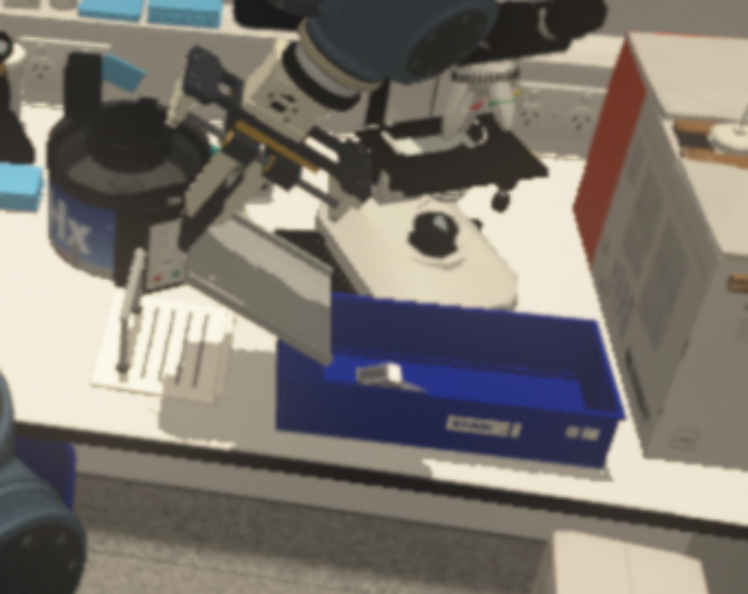

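The tray is empty and at least one cassette shows in the box at (380,375). I'll lift away, check the box from above, and measure the stand again before leaning the tray.

```bash
python3 - <<'E'
from h import *
y=np.radians(88)
go(lip_at(.43,-.285,.2,np.pi/2,.52),.12)
go(lip_at(.4515,-.16,.2,y,.715),.12)
d=cams.read_camera("top"); im=d["image"]
cv2.imwrite("pics/box.png",cv2.resize(im[210:360,310:570,::-1],None,fx=3,fy=3))
W=cloud(d); k=(W[...,2]>.008)&(W[...,2]<.05)&(abs(W[...,0]-.43)<.055)&(abs(W[...,1]+.393)<.135)&(np.ptp(im.astype(int),axis=2)<35)
n,l,s,c=cv2.connectedComponentsWithStats(k.astype(np.uint8)); print([(c[i].round(),s[i,4],np.nanmedian(W[l==i],0).round(3)) for i in range(1,n) if s[i,4]>15])
for c in("top","scene"):
    W=cloud(cams.read_camera(c))
    h=W[(W[...,2]>.0135)&(W[...,2]<.024)&(abs(W[...,0]-.457)<.065)&(W[...,1]<-.18)&(W[...,1]>-.215)]; print("kerb",len(h),cv2.minAreaRect((h[:,:2]*1000).astype(np.float32)) if len(h) else 0)
    print([(r["xyz"],r["confidence"]) for r in nets.landmark_of(c,"stand_rail")][:1],[(r["xyz"],r["confidence"]) for r in nets.landmark_of(c,"stand")][:1])
E
```

```text
[(array([467., 306.]), np.int32(391), array([ 0.421, -0.357,  0.022]))]
kerb 0 0
[] [([0.4282, -0.3979, 0.0012], 0.61)]
kerb 149 ((457.2523498535156, -197.3142852783203), (7.888965129852295, 129.0601806640625), 87.69294738769531)
[] [([0.4586, -0.1345, -0.0027], 0.74)]
```

View pics/box.png

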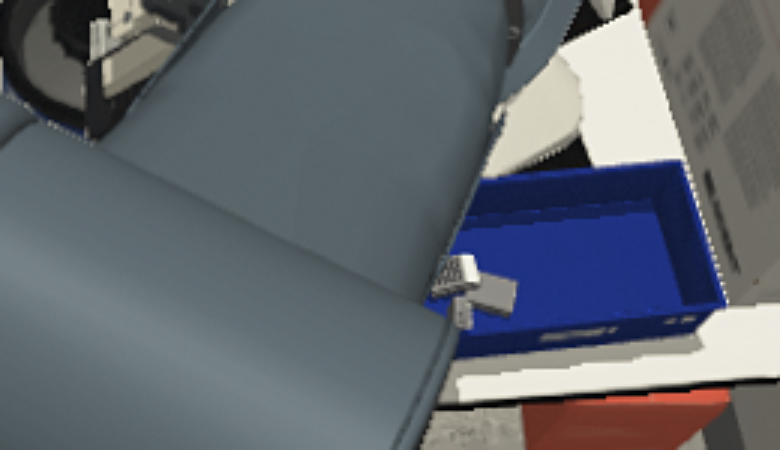

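All three cassettes are in the box, at (455,270), (493,293) and (463,310). The kerb fit puts the stand origin at about (0.458, −0.138) with yaw 87.8°. Leaning the tray now.

```bash
python3 - <<'E'
from h import *
y=np.radians(87.8); t=np.radians(41)
f=lambda z: lip_at(.4535,-.187,z,y,t)
go(f(.15),.12); go(f(.03),.1); robot.pause(.3)
hit=go(f(.004),.025,max_force=4); s=status.observe(); print(s["t"],hit,s["tcp_pos"]-tool_of(f(.004),-1)[0],s["force"],s["wrist_torque"])
d=cams.read_camera("scene"); cv2.imwrite("pics/lean.png",cv2.resize(d["image"][180:360,270:470,::-1],None,fx=3.3,fy=3.3))
E
```

```text
52.125 True [-0.00037756  0.0005667   0.0077613 ] [ 0.79317628  3.10141036 -1.64021252] [ 0.17459473  0.02600754 -0.03986729]
```

View pics/lean.png

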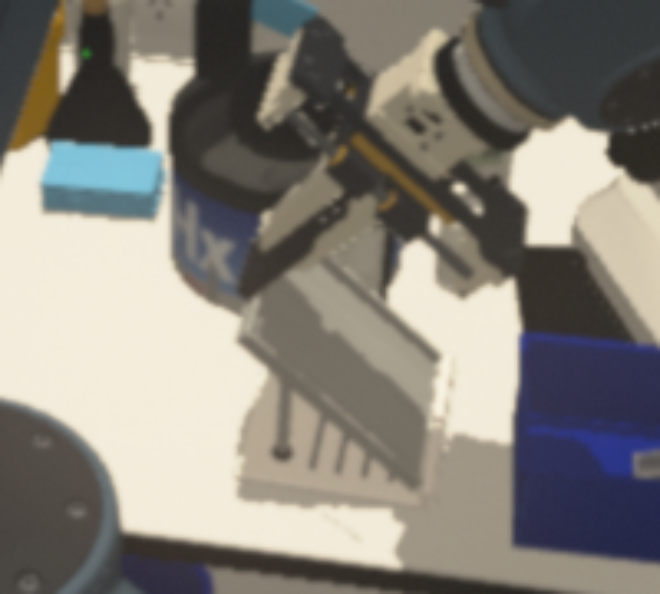

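The force is mainly +y, so the lip touched the kerb face before it was fully down. I'll back off, shift 4 mm away from the kerb and lower again.

```bash
python3 - <<'E'
from h import *
y=np.radians(87.8); t=np.radians(41)
f=lambda z,q: lip_at(.4535,q,z,y,t)
go(f(.02,-.187),.03); go(f(.02,-.183),.03); robot.pause(.3); print(status.observe()["force"])
hit=go(f(.002,-.183),.025,max_force=4); s=status.observe(); print(s["t"],hit,s["tcp_pos"]-tool_of(f(.0,-.183),-1)[0],s["force"],s["wrist_torque"])
E
```

```text
[ 0.3957736  -0.38270093 -1.66823166]
53.6583 True [ 2.56620900e-05 -2.13556745e-04  9.52020259e-03] [-0.83897835 -0.66845991  3.3743753 ] [-0.37945342  0.18745919  0.00563309]
```

Now there is upward contact at the lip with little sideways force, so the tray is resting on the base. Release it and withdraw along the tool axis.

```bash
python3 - <<'E'
from h import *
fingers.move_gripper(.03); robot.pause(.5)
s=status.observe(); a=R.from_euler("xyz",s["orientation"]).as_matrix()[:,2]
robot.servo_line(s["tcp_pos"]-a*.12,vel=.08)
p=status.observe()["tcp_pos"]; robot.servo_line(p+[-.05,-.0,.06],vel=.15)
robot.movej(HOME); robot.movej([-1.2,-.3,2.03,0,1.41,.4])
print(status.observe()["t"])
for c in("top","scene"):
    d=cams.read_camera(c); cv2.imwrite(f"pics/end_{c}.png",cv2.resize(d["image"][150:370,140:560,::-1],None,fx=1.9,fy=1.9)); W=cloud(d)
    for l in("tray","tray_grip","tray_lip","tape_roll","dropper","mask_stack"): print(c,l,[(np.round(r["xyz"],3),round(r["confidence"],2)) for r in nets.landmark_of(c,l)][:1])
    k=(abs(W[...,0]-.455)<.03)&(W[...,1]>-.18)&(W[...,1]<-.1)&(W[...,2]>.01)&(W[...,2]<.13); p=W[k]; A=np.c_[p[:,:2],np.ones(len(p))]; w=np.linalg.lstsq(A,p[:,2],rcond=None)[0]; print("floor slope deg",np.degrees(np.arctan(w[1])),w,len(p))
E
```

```text
58.9583
top tray [(array([ 0.457, -0.123,  0.058]), 0.73)]
top tray_grip [(array([ 0.456, -0.092,  0.149]), 0.57)]
top tray_lip []
top tape_roll [(array([ 0.676,  0.262, -0.003]), 0.66)]
top dropper [(array([0.685, 0.078, 0.001]), 0.71)]
top mask_stack [(array([ 0.685,  0.076, -0.001]), 0.7)]
floor slope deg 42.29233263960001 [0.04108416 0.9096854  0.16352533] 611
scene tray [(array([ 0.455, -0.127,  0.062]), 0.56)]
scene tray_grip [(array([ 0.458, -0.094,  0.143]), 0.64)]
scene tray_lip [(array([ 0.454, -0.182,  0.007]), 0.58)]
scene tape_roll [(array([0.688, 0.076, 0.001]), 0.68)]
scene dropper [(array([ 0.638, -0.192, -0.003]), 0.49)]
scene mask_stack [(array([0.688, 0.076, 0.003]), 0.83)]
floor slope deg 41.660805344255245 [0.06019041 0.88974114 0.14998124] 729
```

View pics/end_scene.png

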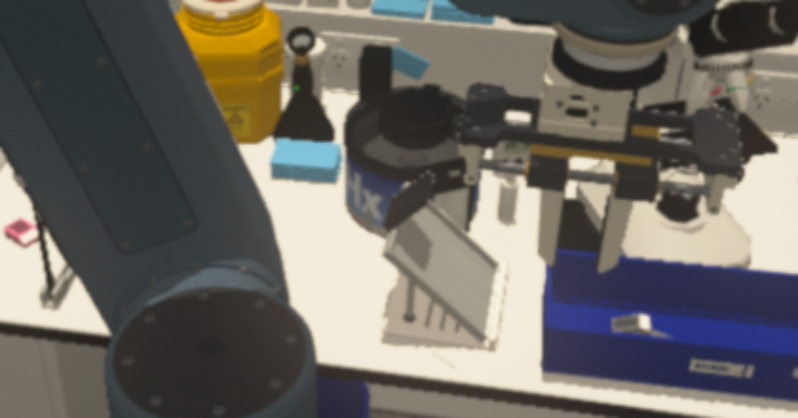

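View pics/end_top.png

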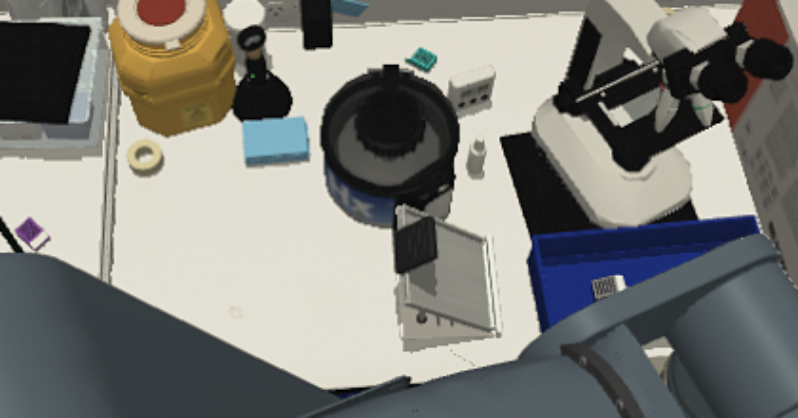

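The tray leans at about 42° on the rail with its lip behind the kerb (lip near (490,335) in the scene crop). The bystanders haven't moved and no grey cassette is left on the visible bench. Handing in.

```bash
python3 -c "
from h import *
robot.pause(.5); print(status.observe()['t'], ticket.close_job())"
```

```text
the job is handed in; nothing more can be done
60.1583 None
```

I gathered the three grey cassettes on the tray and tipped them together into the blue box; the empty tray is on the draining stand, with the tape roll, dropper bottle and mask stack where they were, and I handed the job in at 60 s.

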